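# Lay the tea tray for two

## Robot

A 6-joint arm with a two-finger parallel gripper is mounted at the origin on the work surface. World frame = base frame: x ahead of the robot, y to its left, z up, the work surface at z = 0. Lengths are in mm, angles in rad, forces in N, time in s.
With the tool pointing down it reaches from about 275 to 750 mm from the base axis. Payload 10.2 kg.
Tool frame: the origin (TCP) lies at the centre of the arm's flange, where the gripper is bolted on; the fingertips stand 173 mm ahead of it and the grasp point (between the pads) lies 155 mm ahead of it (ctrl.pinch_z is the distance from the TCP to the grasp point, in mm); z points along the fingers, y is the line along which they close (so a half turn about z gives the same grasp; the last joint's range is limited). The gripper opens to 85 mm and grips with 20 to 120 N. Pads are 22 mm wide; open, the fingers measure 114 mm over their backs; the gripper's body (76 mm by 85 mm) begins 54 mm behind the grasp point. The pads swing forward as they close: fully open they stand 13 mm farther back than shut.
Start: joints at [-1.375, 0.313, 1.498, -0, 1.331, -0.223], TCP at [213.487, -479.641, 404.694] pointing down, gripper open.
Joint ranges: [-2.94, 2.94], [-0.97, 2.17], [0.19, 2.56], [-1.23, 4.37], [0.02, 3.11], [-2.88, 2.88]. Speed limits (rad/s): [2.39, 2.39, 3.01, 3.14, 3.14, 3.14].

## Interface

Orientations are given as a unit quaternion [x, y, z, w].
In Python, from rig import readout, optics, job, models, ctrl gives the robot as it stands.
- The arm moves only by the tool jog_arm, never from a script. Its argument "rows" is a list that holds one entry, the list of rows, each a list of 5 numbers: the shift along the tool's x, y, z in cm, then the turn about the tool's z in degrees, then the finger opening in cm, from 0 to 8.54. In form: [[[tx, ty, tz, roll, hand], ...]]. A call has 1 to 12 rows; each row shifts and turns the commanded pose from where the row before left it, along the tool's axes as they then stand; what a row does not reach is not made up. A row lasts 1/8 s, in which the tool goes at most 62.5 mm and 10.7 degrees, less where a joint would pass 70% of its speed; a pose out of reach is approached as far as the arm can. A call is refused whole if a number of a shift passes 6.25 or a number of a turn 10.7, either way. A call with a gripper value outside its range is refused whole. The fingers move at their own pace and stop on an object; the grip force is fixed at half the most. Time passes only in rows, so rows that do not move let the fingers close. It gives the time, the measured TCP pose, the force, the opening and the grip force at its end, in the units of the state.
- readout.get_state(): the state, without advancing time (a new reading comes with each control period).
- optics.grab_frame(name): name is "side" or "top"; returns a dict with "image" (400x640x3 uint8, red, green, blue), "K" (3x3 intrinsics, pixels), "rvec" (rotation vector, rad) and "tvec" (3), from world to camera coordinates, as OpenCV has them. Camera axes: x right, y down, z forward; pixel columns grow to the right and rows downward; lengths in mm; the calibration is good to about 2 mm. A picture is of the moment at which its call begins. There is no depth.
- job.finish_job(): hands the job in; it is judged then, once.
Trained networks look in a picture, given as the dict that the camera call returned (one of the last four; its "shot" number tells which), for a name from the list of things; names that differ only in an ending like _2 or _b are one class to them, and where a whole thing is asked for, a point or a joint stands for the part that bears it (a point fixed in the world has none). Each returns a list of dicts, best first, with "confidence" (0 to 1); they miss things now and then, are a little off and sometimes report something else, mostly with a low value. They report only what shows in the picture. A call takes as long as a camera call. They do not tell look-alikes from the thing itself.
- models.outline_of(picture, label): "region" (400x640 bool, what is visible of it) and "uv" ([column, row] in pixels, amid what is visible of it).
- models.pinpoint(picture, label): "uv" ([column, row] in pixels: a listed point, or the origin of a listed thing).
The state is a dict: "t": time; "joint_positions": joint angles; "joint_vel": joint speeds; "joint_efforts": joint torques, N m; "eef_pos": TCP position; "tool_rot": TCP orientation; "ft_force": force on the tool from outside, world axes, zero at the start; "moment": the same for the moment, N m; "gripper_width": finger opening in mm; "gripper_force": force on a finger pad.
Only numpy, scipy, OpenCV 4.12 (cv2) and the standard library are available. Lean on these libraries where they do the work, as an engineer would, in place of code of your own. Each camera call takes 0.05 s, during which the arm holds its last target. There are 200 camera calls.

## Task

Lay the bamboo tray for tea: stand the tall cup in the wide saucer and the low cup in the small saucer, put the steel sugar bowl midway between the two saucers, and set the spoon rest in the middle of the free space between the sugar bowl and the tray's near long edge (the one towards the robot), with its long sides parallel to that edge. Then lay the spoon in the rest, its bowl in the hollow and its handle out over the notched end. Set the two cups down on the saucers gently, do not tip cups or sugar bowl over, and leave the saucers and the honey jar where they stand.

Things in the scene. Friction and masses are not known exactly. Their poses are not given: they have to be found in the camera images.
- tall_cup_mid (a point): the taller of two plain white porcelain cups without handles: slender, 76 mm tall, nearly straight sides 55 to 56 mm in diameter from 22 mm above its underside to the open rim, foot 42 mm in diameter, wall 3.5 mm, about 160 g. Point on its axis half-way up, 38 mm above its underside; z points up. Starts upright on the bench beside the tray
- low_cup_mid (a point): the lower white porcelain cup without a handle: wider, 46 mm tall, 68 mm in diameter at the open rim and 65 mm at 22 mm above its underside, foot 40 mm in diameter, about 100 g. Point on its axis half-way up, 23 mm above its underside; z up. Starts upright on the bench beside the tray
- sugar_bowl_mid (a point): round polished stainless steel sugar bowl with its domed lid and ball knob (one rigid piece): body 62 mm in diameter from 16 to 42 mm above its underside, lid rim 64 mm in diameter at 42 to 45 mm, 70 mm tall over the knob, about 240 g. Point on its axis 26 mm above its underside; z up. Starts upright on the bench beside the tray
- spoon_rest_mid (a point): silver aluminium spoon rest: oblong dish 56 mm wide (its x), 92 long (its y), walls and floor 4 thick. Side walls 16 mm tall along the +y half (where the spoon's bowl lies), 7 along the -y half; end walls 16 tall, the -y one notched 26 mm wide down to 12.5 for the handle. About 110 g; pick it across its width. Point at its centre, 8 mm above its underside; z up. Starts flat on the bench
- spoon_grip (a point): steel sugar spoon 125 mm long, along its y: round bowl 30 mm wide, 9 deep, centred 40 mm to +y of this point; handle 9 mm wide (its x), 4 thick, ends 70 mm to -y. About 35 g. Point at mid-thickness of the handle, 15 mm above the plane the spoon lies on (handle arched: its end and the bowl touch down), level for 12 mm to either side; z up. Starts on the bench, bowl open upwards
- wide_saucer: the wide one of two round white porcelain saucers on the tray: 120 mm in diameter, rim 12 tall, flat inner floor 78 mm in diameter, 5 mm above its underside. Loose, 180 g. Origin at the centre of its underside; z up. One saucer's centre is at tray x +0.04, y +0.11 m, the other's at x +0.04, y -0.11; which is which varies
- small_saucer: the small round white porcelain saucer on the tray: 94 mm in diameter, rim 12 mm tall, flat inner floor 62 mm in diameter, 5 mm above its underside. Loose, about 120 g. Origin at the centre of its underside; z up
- tray: oblong bamboo tray, fixed to the bench: 250 mm deep (its x, pointing away from the robot) by 360 mm wide (its y, to the robot's left), floor 8 mm thick, long rails 22 mm tall and 8 mm thick, short ends 34 mm tall and 8 mm thick. Origin at the centre of its underside; z up. Its near edge is the long rail at -x
- honey_jar: bystander: round amber glass honey jar with a brass screw cap, 58 mm in diameter, 75 mm tall. Loose; stands on the bench beside the tray among the things to be laid. Origin at the centre of its underside. Leave it alone
Things that resemble listed ones, but are neither listed nor needed, are in the scene too. Leave any pink or turquoise look-alike of the part that bears sugar_bowl_mid alone.

How it is judged:
By the outcome, as a careful person would: the job done as asked, in the order asked, and still so for the second after the job is handed in, with the robot touching nothing.
It also fails if it takes over 134 s, if anything falls off the work surface, if the arm or the gripper's body presses on something with over 40 N, if the wrist force passes 120 N, or if a joint passes its speed limit or range.

## Working session

There is one attempt and no reset: what is moved stays moved. The work goes in short steps, Python scripts to look and compute and a tool call to move; the robot and the scene stay as the last step left them, time stands still between calls to the robot, and variables do not carry over. Pictures are saved under pics/ and viewed, at most 16 in all, crops included, and the job is handed in when it is done.

Besides the shell and the picture viewer there is one more tool, called after "Call:" by a JSON object that holds its "op" and its "data". jog_arm: Moves the arm, as the interface text tells. Its arguments: {"type":"object","properties":{"rows":{"type":"array"}},"required":["rows"]}

```bash
ls; mkdir -p pics; cat > h.py <<'E'
import numpy as np, cv2
from rig import readout, optics, job, models, ctrl
def cam(f):
    R,_=cv2.Rodrigues(np.array(f["rvec"],float)); return np.array(f["K"],float),R,np.array(f["tvec"],float).ravel()
def to_plane(f,uv,z):
    K,R,t=cam(f); d=R.T@np.linalg.solve(K,[uv[0],uv[1],1.]); c=-R.T@t
    return c+d*(z-c[2])/d[2]
def proj(f,p):
    K,R,t=cam(f); return cv2.projectPoints(np.array(p,float).reshape(-1,1,3),R,t,K,None)[0].reshape(-1,2)
def tri(fs,uvs):
    A=[];b=[]
    for f,uv in zip(fs,uvs):
        K,R,t=cam(f); P=K@np.c_[R,t]
        for i in (0,1):
            r=uv[i]*P[2]-P[i]; r=r/np.linalg.norm(r[:3]); A.append(r[:3]); b.append(-r[3])
    return np.linalg.lstsq(np.array(A),np.array(b),rcond=None)[0]
def save(f,n,crop=None,s=1):
    im=cv2.cvtColor(f["image"],cv2.COLOR_RGB2BGR)
    if crop: im=im[crop[1]:crop[3],crop[0]:crop[2]]
    cv2.imwrite("pics/"+n,cv2.resize(im,None,fx=s,fy=s,interpolation=cv2.INTER_CUBIC))
E
python3 - <<'E'
from h import *
T=optics.grab_frame("top");S=optics.grab_frame("side")
save(T,"t0.png",s=1.25);save(S,"s0.png",s=1.25)
Z=dict(tall_cup_mid=38,low_cup_mid=23,sugar_bowl_mid=26,spoon_rest_mid=8,spoon_grip=15,wide_saucer=8,small_saucer=8,tray=0,honey_jar=0)
for n,z in Z.items():
    for nm,f in(("T",T),("S",S)):
        for d in models.pinpoint(f,n):
            print(n,nm,np.round(d["uv"]),round(d["confidence"],2),np.round(to_plane(f,d["uv"],z)))
s=readout.get_state();print(s["eef_pos"],s["tool_rot"],ctrl.pinch_z)
E
```

```text
pics
tall_cup_mid T [456. 263.] 0.71 [ 337. -320.   38.]
tall_cup_mid T [203. 158.] 0.41 [611. 320.  38.]
tall_cup_mid S [421. 157.] 0.51 [ 339. -314.   38.]
low_cup_mid T [203. 156.] 0.61 [617. 323.  23.]
low_cup_mid S [197. 274.] 0.59 [629. 328.  23.]
sugar_bowl_mid T [170. 289.] 0.86 [278. 406.  26.]
sugar_bowl_mid T [263. 254.] 0.84 [363. 169.  26.]
sugar_bowl_mid T [217. 262.] 0.71 [345. 286.  26.]
sugar_bowl_mid S [324. 316.] 0.83 [346. 287.  26.]
sugar_bowl_mid S [343. 267.] 0.72 [365. 163.  26.]
sugar_bowl_mid S [320. 387.] 0.59 [288. 408.  26.]
sugar_bowl_mid S [286. 202.] 0.46 [587.  45.  26.]
spoon_rest_mid S [245. 322.] 0.76 [479. 364.   8.]
spoon_grip T [455. 152.] 0.71 [ 622. -330.   15.]
spoon_grip S [342. 133.] 0.47 [ 617. -351.   15.]
wide_saucer T [278. 140.] 0.65 [661. 130.   8.]
wide_saucer S [247. 220.] 0.76 [648. 133.   8.]
small_saucer T [358. 148.] 0.88 [636. -78.   8.]
small_saucer S [296. 175.] 0.71 [636. -87.   8.]
tray T [318. 164.] 0.73 [596.  27.   0.]
tray S [285. 202.] 0.75 [607.  19.   0.]
tray S [340. 137.] 0.42 [ 621. -348.    0.]
honey_jar T [457. 209.] 0.89 [ 474. -335.    0.]
[ 213.49014698 -479.65043761  404.69574032] [ 9.78158270e-01  2.07861491e-01  1.99782958e-05 -1.60834340e-06] 154.70000000000002
```

View pics/t0.png

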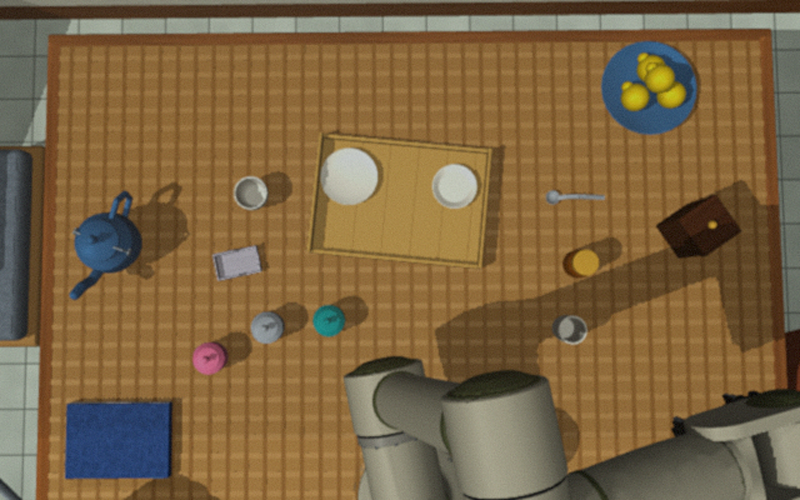

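View pics/s0.png

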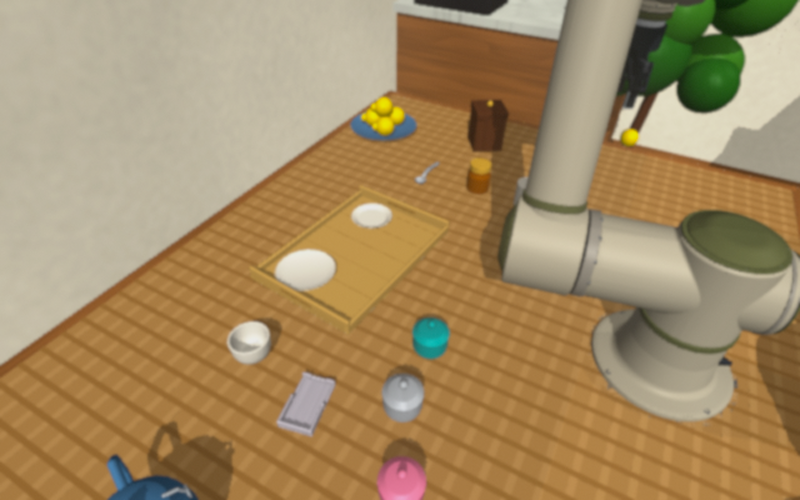

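The two views show these candidates, with top-camera pixels:
- **Sugar bowls:** grey (213,262), pink (167,286) and turquoise (263,256). I choose grey.
- **Cups:** tall (456,263) and low (201,154). The white discs at (279,141) and (364,149) are the saucers.
- **Rest:** (190,210).
- **Spoon:** (460,158).
- **Honey jar:** (466,210).

Next I refine the positions with silhouettes.

```bash
cat >> h.py <<'E'
from scipy.optimize import least_squares
from scipy.spatial.transform import Rotation
def ring(r,z,n=48):
    a=np.linspace(0,2*np.pi,n,endpoint=False); return np.c_[r*np.cos(a),r*np.sin(a),np.full(n,z)]
def box(lx,ly,z0,z1,n=2):
    return np.array([[sx*lx/2,sy*ly/2,z] for sx in(-1,1) for sy in(-1,1) for z in(z0,z1)])
SH=dict(tall_cup_mid=np.r_[ring(21,0),ring(27.5,22),ring(28,76)],low_cup_mid=np.r_[ring(20,0),ring(32.5,22),ring(34,46)],
 sugar_bowl_mid=np.r_[ring(25,0),ring(31,16),ring(32,45),ring(20,58),ring(6,68)],spoon_rest_mid=box(56,92,0,12),
 wide_saucer=np.r_[ring(40,0),ring(60,12)],small_saucer=np.r_[ring(32,0),ring(47,12)])
def hullpts(f,P):
    return cv2.convexHull(proj(f,P).astype(np.float32)).reshape(-1,2)
def cent(f,P):
    m=cv2.moments(hullpts(f,P)); return np.array([m["m10"],m["m01"]])/m["m00"]
def mask(f,n,near=None,tol=25):
    best=None
    for d in models.outline_of(f,n):
        r=d["region"]; uv=np.argwhere(r).mean(0)[::-1]
        if near is None or np.linalg.norm(uv-near)<tol:
            if best is None or d["confidence"]>best[1]: best=(r,d["confidence"],uv)
    return best
def locate(fs,n,xy,zb):
    """fit x,y of a round thing from mask centroids; per view and joint"""
    P=SH[n]; out=[]
    obs=[(f,mask(f,n,cent(f,P+[xy[0],xy[1],zb]))) for f in fs]
    obs=[o for o in obs if o[1] is not None]
    for sub in [[o] for o in obs]+[obs]:
        if not sub: continue
        q=least_squares(lambda q:np.concatenate([cent(f,P+[q[0],q[1],zb])-m[2] for f,m in sub]),xy)
        a=[round(float(m[0].sum()/cv2.contourArea(hullpts(f,P+[q.x[0],q.x[1],zb]))),2) for f,m in sub]
        out.append((np.round(q.x,1).tolist(),a,[round(m[1],2) for _,m in sub]))
    return out
E
python3 - <<'E'
from h import *
T=optics.grab_frame("top");S=optics.grab_frame("side")
for n,xy,zb in [("tall_cup_mid",(338,-318),0),("low_cup_mid",(620,325),0),("sugar_bowl_mid",(345,287),0),("spoon_rest_mid",(479,364),0),("wide_saucer",(655,130),8),("small_saucer",(636,-82),8)]:
    for o in locate([T,S],n,xy,zb): print(n,*o)
for n in("tray","spoon_rest_mid","spoon_grip"):
  for nm,f in(("T",T),("S",S)):
    m=mask(f,n)
    if m is None: print(n,nm,None);continue
    c=max(cv2.findContours(m[0].astype(np.uint8),0,2)[0],key=cv2.contourArea).reshape(-1,2)
    z={"tray":22,"spoon_rest_mid":12,"spoon_grip":10}[n]
    w=np.array([to_plane(f,p,z)[:2] for p in c],np.float32)
    (cx,cy),wh,a=cv2.minAreaRect(w); print(n,nm,round(m[1],2),np.round([cx,cy,*wh,a],1), np.round(m[2]))
T8=(150,185,230,235)
a=cv2.resize(T["image"][190:232,160:220],(480,336),interpolation=3)
b=cv2.resize(S["image"][290:355,215:275],(310,336),interpolation=3)
c=cv2.resize(T["image"][145:170,425:495],(790,260),interpolation=3)
im=np.zeros((600,790,3),np.uint8);im[:336,:480]=a;im[:336,480:]=b;im[338:598]=c
cv2.imwrite("pics/c1.png",im[:,:,::-1])
E
```

```text
tall_cup_mid [338.5, -312.9] [1.07] [0.69]
tall_cup_mid [338.5, -312.9] [1.07] [0.69]
low_cup_mid [618.9, 327.4] [0.97] [0.91]
low_cup_mid [617.9, 329.3] [0.95] [0.67]
low_cup_mid [618.3, 328.4] [0.97, 0.95] [0.91, 0.67]
sugar_bowl_mid [345.5, 292.2] [0.98] [0.92]
sugar_bowl_mid [345.3, 294.9] [0.93] [0.91]
sugar_bowl_mid [345.4, 293.6] [0.98, 0.93] [0.92, 0.91]
spoon_rest_mid [477.5, 361.5] [1.0] [0.63]
spoon_rest_mid [478.4, 364.1] [0.99] [0.9]
spoon_rest_mid [478.7, 363.7] [1.0, 0.99] [0.63, 0.9]
wide_saucer [655.2, 127.0] [0.98] [0.56]
wide_saucer [654.6, 130.0] [0.98] [0.93]
wide_saucer [655.2, 128.9] [0.98, 0.98] [0.56, 0.93]
small_saucer [633.3, -90.6] [1.01] [0.92]
small_saucer [631.1, -84.1] [0.96] [0.92]
small_saucer [633.0, -89.0] [1.01, 0.97] [0.92, 0.92]
tray T 0.56 [603.2  22.7 366.9 254.5  84.3] [321. 164.]
tray S 0.67 [600.3  25.6 384.3 262.   83.7] [286. 206.]
spoon_rest_mid T 0.63 [477.4 360.3  57.4  95.   11.3] [190. 210.]
spoon_rest_mid S 0.9 [476.2 363.5  59.5 101.9  12.5] [245. 323.]
spoon_grip T 0.78 [ 607.9 -342.1  117.4   26.3   89.5] [454. 158.]
spoon_grip S 0.65 [ 613.  -304.1   20.8   56.7   17.5] [338. 141.]
```

View pics/c1.png

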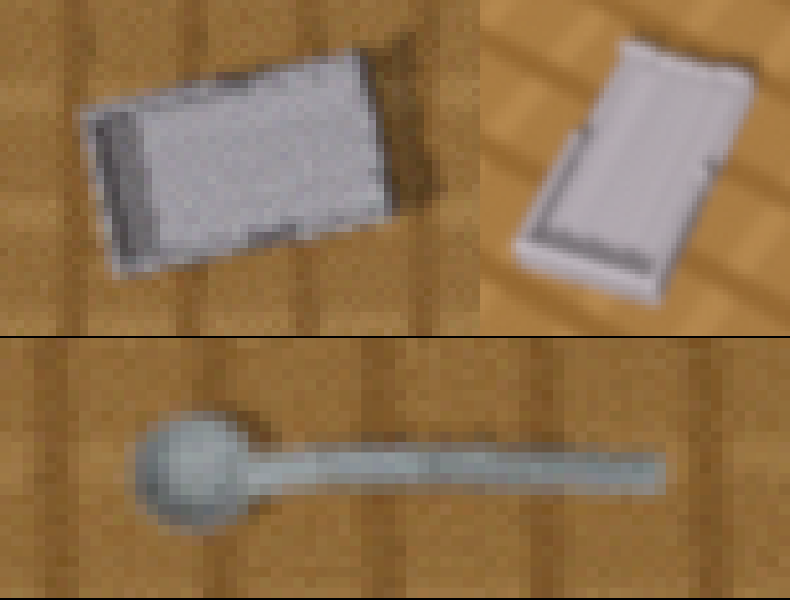

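The top crop shows the rest with its tall-walled half on the left (world +y). Its notched end is on the right at about (207,205). The spoon's bowl is on the left at about (442,158) and its handle end at about (484,158). The grey bowl is unambiguous. I take the tall cup first.

```bash
cat > plan.py <<'E'
# usage: plan.py x y z(grasp point; - keeps) [psi deg]: shift in current tool axes (cm), roll needed (deg)
import sys; from h import *
s=readout.get_state(); p=np.array(s["eef_pos"]); R=Rotation.from_quat(s["tool_rot"]).as_matrix()
psi=np.degrees(np.arctan2(R[1,0],R[0,0])); g=p+R[:,2]*ctrl.pinch_z
t=np.array([g[i] if a=='-' else float(a) for i,a in enumerate(sys.argv[1:4])])
P=float(sys.argv[4]) if len(sys.argv)>4 else psi
roll=(psi-P+180)%360-180
A=np.radians(P); Rn=np.array([[np.cos(A),np.sin(A),0],[np.sin(A),-np.cos(A),0],[0,0,-1]])
print("t",round(s["t"],2),"grasp",np.round(g,1),"psi",round(psi,1),"w",round(s["gripper_width"],1),"F",np.round(s["ft_force"],1))
print("cur axes cm",np.round(R.T@(t-g)/10,2)," after-roll axes cm",np.round(Rn.T@(t-g)/10,2)," roll",round(roll,1))
E
python3 plan.py 338.5 -315 130 4
python3 - <<'E'
from h import *
T=optics.grab_frame("top")
b=np.array([442.3,157.7]);e=np.array([483.9,158.2])
print(to_plane(T,b,6),to_plane(T,e,2))
E
```

```text
t 2.0 grasp [ 213.5 -479.6  250. ] psi 24.0 w 85.6 F [-0.4 -1.8  0.8]
cur axes cm [18.12 -9.96 12.  ]  after-roll axes cm [ 13.62 -15.55  12.  ]  roll 20.0
[ 609.68594444 -298.30653989    6.        ] [ 608.01030173 -408.30322178    2.        ]
```

Call:
{"op": "jog_arm", "data": {"rows": [[[0, 0, 0, 10, 8.54], [0, 0, 0, 10, 8.54], [3.4, -3.9, 1, 0, 8.54], [3.4, -3.9, 2, 0, 8.54], [3.4, -3.9, 3, 0, 8.54], [3.42, -3.85, 3, 0, 8.54], [0, 0, 0, 0, 8.54], [0, 0, 0, 0, 8.54]]]}}

```text
t: 3.05
eef_pos: [338.6, -315.5, 315.2]
tool_rot: [0.999, 0.035, 0.0, 0.001]
ft_force: [0.8, -0.2, -0.0]
gripper_width: 85.3
gripper_force: 0.0
```

```bash
python3 - <<'E'
from h import *
T=optics.grab_frame("top");S=optics.grab_frame("side")
for nm,f in(("T",T),("S",S)):
    for o in locate([f],"tall_cup_mid",(338,-315),0): print(nm,*o)
    for d in models.pinpoint(f,"tall_cup_mid"): print(nm,np.round(d["uv"]),round(d["confidence"],2),np.round(to_plane(f,d["uv"],38),1))
a=cv2.resize(T["image"][220:300,400:520],(480,320),interpolation=3)
b=cv2.resize(S["image"][100:200,360:460],(320,320),interpolation=3)
cv2.imwrite("pics/c2.png",np.hstack([a,b])[:,:,::-1])
E
python3 plan.py 338.5 -315 45 4
```

```text
T [350.3, -307.5] [0.45] [0.51]
T [350.3, -307.5] [0.45] [0.51]
T [453. 264.] 0.58 [ 335.5 -311.8   38. ]
S [348.9, -301.7] [0.5] [0.64]
S [348.9, -301.7] [0.5] [0.64]
S [421. 156.] 0.54 [ 341.4 -317.    38. ]
t 3.35 grasp [ 338.2 -315.7  160.3] psi 3.9 w 85.1 F [ 0.4  0.2 -0.3]
cur axes cm [ 0.03 -0.07 11.53]  after-roll axes cm [ 0.03 -0.07 11.53]  roll -0.1
```

View pics/c2.png

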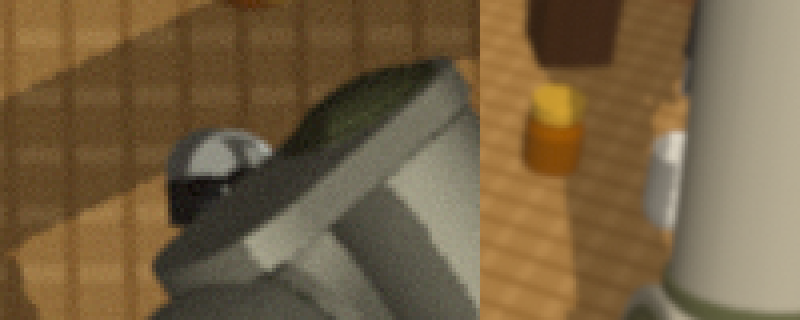

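The crop shows the cup mostly hidden under the wrist, at about (455,262). The honey jar is clear of the fingers, so I go down.

Call:
{"op": "jog_arm", "data": {"rows": [[[0, 0, 4, 0, 8.54], [0, 0, 4, 0, 8.54], [0, 0, 2.5, 0, 8.54], [0, 0, 1.3, 0, 8.54], [0, 0, 0, 0, 8.54], [0, 0, 0, 0, 5], [0, 0, 0, 0, 4.5], [0, 0, 0, 0, 4.5], [0, 0, 0, 0, 4.5], [0, 0, 0, 0, 4.5]]]}}

```text
t: 4.6
eef_pos: [338.7, -315.1, 197.7]
tool_rot: [0.999, 0.035, 0.0, 0.001]
ft_force: [-0.4, 1.4, 5.2]
gripper_width: 53.5
gripper_force: 59.9
```

Call:
{"op": "jog_arm", "data": {"rows": [[[0, 0, -1, 0, 4.5], [0, 0, -2, 0, 4.5], [0, 0, -4, 0, 4.5], [0, 0, -4, -10, 4.5], [0, 0, -2, -10, 4.5], [0, 0, 0, -10, 4.5], [0, 0, 0, -10, 4.5], [0, 0, 0, -10, 4.5], [0, 0, 0, -10, 4.5], [0, 0, 0, -10, 4.5], [0, 0, 0, -10, 4.5], [0, 0, 0, 0, 4.5]]]}}

```text
t: 6.1
eef_pos: [338.4, -314.9, 327.3]
tool_rot: [0.744, 0.669, -0.0, 0.0]
ft_force: [0.2, 0.4, -1.9]
gripper_width: 53.6
gripper_force: 61.0
```

```bash
python3 plan.py 654 128 170 84.2; python3 - <<'E'
from h import *
# measure saucers again
T=optics.grab_frame("top");S=optics.grab_frame("side")
for n,xy in(("wide_saucer",(655,129)),("small_saucer",(633,-89))):
    for o in locate([T,S],n,xy,8): print(n,*o)
save(S,"s1.png",(300,40,460,200),3)
E
```

```text
t 6.1 grasp [ 338.5 -315.   172.6] psi 83.9 w 53.6 F [ 0.2  0.4 -1.9]
cur axes cm [47.39 26.67  0.24]  after-roll axes cm [47.26 26.91  0.26]  roll -0.3
wide_saucer [655.2, 128.5] [0.95] [0.95]
wide_saucer [654.9, 130.3] [0.99] [0.93]
wide_saucer [655.0, 128.6] [0.95, 0.99] [0.95, 0.93]
small_saucer [632.6, -90.0] [0.93] [0.81]
small_saucer [631.0, -88.7] [1.02] [0.63]
small_saucer [632.3, -90.1] [0.93, 1.03] [0.81, 0.63]
```

View pics/s1.png

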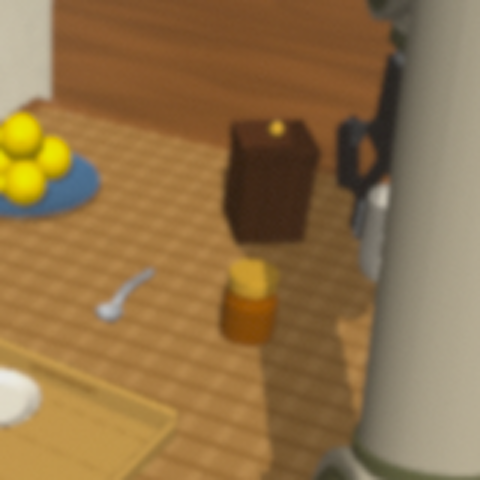

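The picture shows the cup hanging in the gripper at about (425,115), with the honey jar undisturbed. I carry it to the wide saucer.

Call:
{"op": "jog_arm", "data": {"rows": [[[3, 1.7, 0, 0, 4.5], [4.3, 2.4, 0, 0, 4.5], [4.3, 2.4, 0, 0, 4.5], [4.3, 2.4, 0, 0, 4.5], [4.3, 2.4, 0, 0, 4.5], [4.3, 2.4, 0, 0, 4.5], [4.3, 2.4, 0, 0, 4.5], [4.3, 2.4, 0, 0, 4.5], [4.3, 2.4, 0, 0, 4.5], [4.3, 2.4, 0, 0, 4.5], [3, 1.7, 0, 0, 4.5], [0, 0, 0, 0, 4.5]]]}}

```text
t: 7.9
eef_pos: [634.4, 105.2, 325.9]
tool_rot: [0.743, 0.67, -0.0, -0.0]
ft_force: [0.3, -1.5, -2.1]
gripper_width: 53.7
gripper_force: 61.3
```

```bash
python3 plan.py 655 128.7 75 84.2; python3 - <<'E'
from h import *
S=optics.grab_frame("side");T=optics.grab_frame("top")
for nm,f in(("T",T),("S",S)):
    for d in models.pinpoint(f,"tall_cup_mid"): print(nm,np.round(d["uv"]),round(d["confidence"],2),np.round(to_plane(f,d["uv"],165),1))
a=cv2.resize(T["image"][90:210,230:350],(400,400),interpolation=3)
b=cv2.resize(S["image"][120:240,190:310],(400,400),interpolation=3)
cv2.imwrite("pics/c3.png",np.hstack([a,b])[:,:,::-1])
E
```

```text
t 7.9 grasp [634.3 105.3 171.2] psi 84.1 w 53.7 F [ 0.3 -1.5 -2.1]
cur axes cm [2.54 1.82 9.62]  after-roll axes cm [2.54 1.82 9.62]  roll -0.1
T [278. 137.] 0.6 [636.9 118.3 165. ]
T [284. 139.] 0.44 [632.4 104.9 165. ]
S [246. 166.] 0.59 [640.9 114.  165. ]
```

View pics/c3.png

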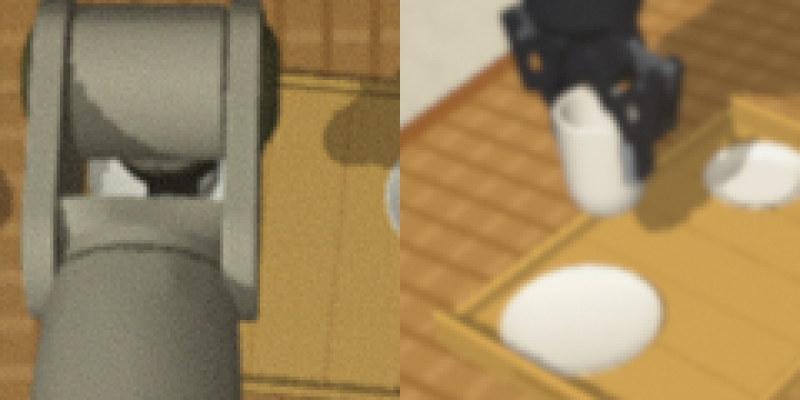

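```bash
python3 - <<'E'
from h import *
S=optics.grab_frame("side")
a=np.radians(84.1);dx=np.array([np.cos(a),np.sin(a)])
for d in(-5,0,5,10):
  for zb in(124,130):
    P=SH["tall_cup_mid"]; c=np.array([634.3,105.3])+d*dx
    h=hullpts(S,P+[*c,zb]); u=proj(S,ring(28,40)+[*c,zb])
    print(d,zb,"bottom row",h[:,1].max().round(1),"left/right at z40",u[:,0].min().round(1),u[:,0].max().round(1),"rim",proj(S,ring(28,76)+[*c,zb])[:,0].min().round(1))
b=mask(S,"tall_cup_mid")
if b: 
    r=b[0]; ys=np.where(r.any(1))[0]; print(ys.min(),ys.max())
    for y in range(ys.min(),ys.max()+1,3): x=np.where(r[y])[0]; print(y,x.min(),x.max())
E
```

```text
-5 124 bottom row 184.0 left/right at z40 240.0 264.7 rim 237.9
-5 130 bottom row 182.0 left/right at z40 239.6 264.5 rim 237.6
0 124 bottom row 185.1 left/right at z40 238.4 263.3 rim 236.3
0 130 bottom row 183.1 left/right at z40 238.1 263.1 rim 236.0
5 124 bottom row 186.2 left/right at z40 236.9 261.9 rim 234.7
5 130 bottom row 184.2 left/right at z40 236.5 261.6 rim 234.4
10 124 bottom row 187.4 left/right at z40 235.3 260.4 rim 233.1
10 130 bottom row 185.3 left/right at z40 234.9 260.2 rim 232.7
146 184
146 243 248
149 239 250
152 237 261
155 237 254
158 238 256
161 238 257
164 239 256
167 240 257
170 240 257
173 241 257
176 242 263
179 243 262
182 246 259
```

The side crop shows the cup centred in the grip, with its underside near z 128. I lower it.

Call:
{"op": "jog_arm", "data": {"rows": [[[1.3, 0.9, 0, 0, 4.5], [1.24, 0.92, 1, 0, 4.5], [0, 0, 3, 0, 4.5], [0, 0, 3, 0, 4.5], [0, 0, 2, 0, 4.5], [0, 0, 1, 0, 4.5], [0, 0, 0.7, 0, 4.5], [0, 0, 0.3, 0, 4.5], [0, 0, 0, 0, 4.5], [0, 0, 0, 0, 4.5]]]}}

```text
t: 9.45
eef_pos: [654.8, 126.7, 217.3]
tool_rot: [0.743, 0.669, 0.0, 0.0]
ft_force: [-0.6, -0.2, -2.1]
gripper_width: 53.7
gripper_force: 61.3
```

```bash
python3 plan.py 655 128.7 56 84.2
```

```text
t 9.45 grasp [654.9 126.7  62.6] psi 84.0 w 53.7 F [-0.6 -0.2 -2.1]
cur axes cm [ 0.2  -0.01  0.66]  after-roll axes cm [ 0.2  -0.01  0.66]  roll -0.2
```

Call:
{"op": "jog_arm", "data": {"rows": [[[0.2, 0, 0.2, 0, 4.5], [0, 0, 0.15, 0, 4.5], [0, 0, 0.1, 0, 4.5], [0, 0, 0.1, 0, 4.5], [0, 0, 0.05, 0, 4.5], [0, 0, 0, 0, 4.5]]]}}

```text
t: 10.2
eef_pos: [654.9, 128.7, 210.8]
tool_rot: [0.743, 0.669, 0.0, 0.0]
ft_force: [-0.6, -0.9, 0.3]
gripper_width: 53.4
gripper_force: 61.4
```

Call:
{"op": "jog_arm", "data": {"rows": [[[0, 0, 0, 0, 5.6], [0, 0, 0, 0, 5.9], [0, 0, 0, 0, 6.3], [0, 0, 0, 0, 7], [0, 0, 0, 0, 7.6], [0, 0, 0, 0, 7.6], [0, 0, -2, 0, 7.6], [0, 0, -3, 0, 7.6], [0, 0, -5, 0, 7.6], [0, 0, -3, 0, 8.5], [0, 0, 0, 0, 8.54]]]}}

```text
t: 11.58
eef_pos: [654.9, 128.8, 344.9]
tool_rot: [0.743, 0.669, 0.003, 0.002]
ft_force: [0.3, -0.7, -1.1]
gripper_width: 85.3
gripper_force: 0.0
```

```bash
python3 plan.py 618.5 328 120 84; python3 - <<'E'
from h import *
S=optics.grab_frame("side")
for o in locate([S],"tall_cup_mid",(655,128.7),13): print(*o)
for o in locate([S],"wide_saucer",(655,128.7),8): print(*o)
for o in locate([S],"low_cup_mid",(618,328),0): print(*o)
E
```

```text
t 11.57 grasp [655.9 128.8 190.2] psi 84.0 w 85.3 F [ 0.3 -0.7 -1.1]
cur axes cm [19.42 -5.85  7.  ]  after-roll axes cm [19.42 -5.8   7.02]  roll -0.0
[651.1, 133.7] [0.99] [0.63]
[651.1, 133.7] [0.99] [0.63]
[646.3, 139.1] [0.59] [0.84]
[646.3, 139.1] [0.59] [0.84]
[617.7, 330.2] [1.01] [0.75]
[617.7, 330.2] [1.01] [0.75]
```

Call:
{"op": "jog_arm", "data": {"rows": [[[3, -0.85, 0, 0, 8.54], [4.1, -1.25, 0, 0, 8.54], [4.1, -1.25, 1, 0, 8.54], [4.1, -1.25, 2, 0, 8.54], [4.15, -1.22, 2, 0, 8.54], [0, 0, 2, 0, 8.54], [0, 0, 0, 0, 8.54]]]}}

```text
t: 12.65
eef_pos: [616.9, 328.4, 268.0]
tool_rot: [0.743, 0.669, -0.002, -0.001]
ft_force: [-0.3, 1.1, 0.0]
gripper_width: 85.4
gripper_force: 0.0
```

```bash
python3 plan.py 618.5 328.5 28 84; python3 - <<'E'
from h import *
S=optics.grab_frame("side");T=optics.grab_frame("top")
for f in(S,T):
  for n,xy,z in(("low_cup_mid",(618,328),0),("tall_cup_mid",(655,129),13),("wide_saucer",(655,129),8)):
    for o in locate([f],n,xy,z)[:1]: print(n,*o)
a=cv2.resize(T["image"][90:210,180:320],(466,400),interpolation=3)
b=cv2.resize(S["image"][190:310,140:240],(333,400),interpolation=3)
cv2.imwrite("pics/c4.png",np.hstack([a,b])[:,:,::-1])
E
```

```text
t 12.65 grasp [616.2 328.1 113.3] psi 84.0 w 85.4 F [-0.3  1.1  0. ]
cur axes cm [0.08 0.27 8.53]  after-roll axes cm [0.06 0.23 8.53]  roll 0.0
low_cup_mid [617.4, 331.7] [0.95] [0.79]
tall_cup_mid [651.6, 133.6] [0.96] [0.7]
wide_saucer [651.6, 129.0] [0.56] [0.6]
low_cup_mid [621.7, 305.8] [0.31] [0.45]
tall_cup_mid [652.6, 129.6] [1.01] [0.92]
wide_saucer [652.3, 123.1] [0.66] [0.91]
```

View pics/c4.png

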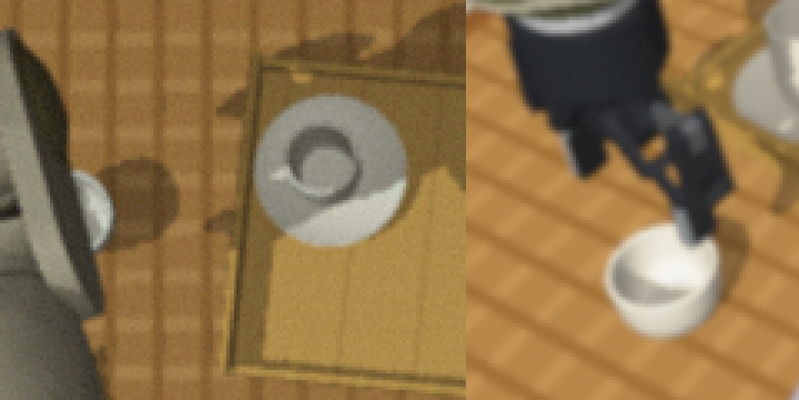

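The crop shows the tall cup standing upright in the wide saucer at about (326,160) in the crop. The open fingers are above the low cup.

Call:
{"op": "jog_arm", "data": {"rows": [[[0.1, 0.2, 1, 0, 8.54], [0, 0, 2.5, 0, 8.54], [0, 0, 2.5, 0, 8.54], [0, 0, 1.5, 0, 8.54], [0, 0, 0.9, 0, 8.54], [0, 0, 0, 0, 8.54]]]}}

```text
t: 13.8
eef_pos: [619.5, 329.0, 186.4]
tool_rot: [0.743, 0.669, -0.0, -0.0]
ft_force: [0.2, 0.2, 0.2]
gripper_width: 85.7
gripper_force: 0.0
```

```bash
python3 plan.py 618 329 28 84; python3 - <<'E'
from h import *
S=optics.grab_frame("side")
for o in locate([S],"low_cup_mid",(618,328),0)[:1]: print(*o)
E
```

```text
t 13.8 grasp [619.4 329.   31.7] psi 84.0 w 85.7 F [0.2 0.2 0.2]
cur axes cm [-0.02 -0.14  0.37]  after-roll axes cm [-0.02 -0.14  0.37]  roll -0.0
[618.8, 340.8] [0.62] [0.78]
```

Call:
{"op": "jog_arm", "data": {"rows": [[[0, -0.1, 0.3, 0, 8.54], [0, 0, 0, 0, 7.4], [0, 0, 0, 0, 6.5], [0, 0, 0, 0, 5.8], [0, 0, 0, 0, 5.6], [0, 0, 0, 0, 5.6], [0, 0, -1, 0, 5.6], [0, 0, -2, 0, 5.6], [0, 0, -4, 0, 5.6], [0, 0, -4, 0, 5.6], [0, 0, 0, 0, 5.6]]]}}

```text
t: 15.28
eef_pos: [618.7, 329.3, 298.9]
tool_rot: [0.743, 0.669, 0.004, 0.002]
ft_force: [0.0, -0.5, -1.3]
gripper_width: 65.2
gripper_force: 66.6
```

```bash
python3 plan.py 632.6 -89.5 138 84.1
```

```text
t 15.28 grasp [619.9 329.7 144.2] psi 84.0 w 65.2 F [ 0.  -0.5 -1.3]
cur axes cm [-41.56   5.64   0.52]  after-roll axes cm [-41.56   5.58   0.62]  roll -0.1
```

Call:
{"op": "jog_arm", "data": {"rows": [[[-3, 0.4, -2, 0, 5.6], [-4.2, 0.57, -1, 0, 5.6], [-4.2, 0.57, 0, 0, 5.6], [-4.2, 0.57, 0, 0, 5.6], [-4.2, 0.57, 0, 0, 5.6], [-4.2, 0.57, 0, 0, 5.6], [-4.2, 0.57, 0, 0, 5.6], [-4.2, 0.57, 0, 0, 5.6], [-4.2, 0.57, 1, 0, 5.6], [-3.2, 0.3, 2, 0, 5.6], [-1.7, 0.1, 1, 0, 5.6], [0, 0, 0, 0, 5.6]]]}}

```text
t: 16.77
eef_pos: [628.2, -89.6, 283.0]
tool_rot: [0.744, 0.669, -0.0, -0.001]
ft_force: [-0.7, -0.4, -0.7]
gripper_width: 64.9
gripper_force: 66.7
```

```bash
python3 plan.py 632.6 -89.5 42 84.1; python3 - <<'E'
from h import *
S=optics.grab_frame("side");T=optics.grab_frame("top")
m=mask(S,"low_cup_mid"); print(m and (m[1],m[2]))
if m is not None:
    ys,xs=np.where(m[0]); print(xs.min(),xs.max(),ys.min(),ys.max())
s=readout.get_state(); g=np.array(s["eef_pos"])-[0,0,154.7]
for d in(-4,0,4):
    h=hullpts(S,SH["low_cup_mid"]+[g[0]+.1*d,g[1]+d,g[2]-28.5]);print(d,h.min(0),h.max(0))
save(S,"s2.png",(230,100,370,210),4)
E
```

```text
t 16.77 grasp [627.9 -89.5 128.3] psi 83.9 w 64.9 F [-0.7 -0.4 -0.7]
cur axes cm [0.04 0.48 8.63]  after-roll axes cm [0.04 0.47 8.63]  roll -0.2
(0.61, array([296.36585366, 141.03658537]))
286 306 129 153
-4 [285.2518  126.54864] [310.9703  151.92279]
0 [284.30664 127.16781] [310.09247 152.61147]
4 [283.3567  127.79005] [309.2102  153.30359]
```

View pics/s2.png

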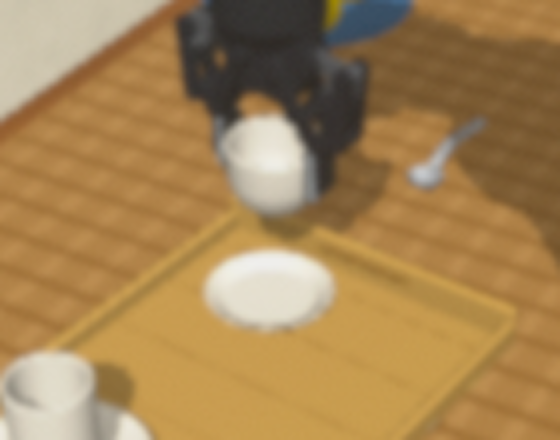

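The picture shows the low cup level in the grip above the small saucer.

Call:
{"op": "jog_arm", "data": {"rows": [[[0, 0.25, 1, 0, 5.6], [0, 0.23, 2.5, 0, 5.6], [0, 0, 2.2, 0, 5.6], [0, 0, 1.3, 0, 5.6], [0, 0, 0.7, 0, 5.6], [0, 0, 0.3, 0, 5.6], [0, 0, 0, 0, 5.6], [0, 0, 0, 0, 5.6]]]}}

```text
t: 17.92
eef_pos: [633.2, -89.7, 204.3]
tool_rot: [0.743, 0.669, 0.0, 0.0]
ft_force: [-0.1, 0.3, -1.0]
gripper_width: 64.9
gripper_force: 66.8
```

```bash
python3 plan.py 632.6 -89.5 41.5 84.1
```

```text
t 17.93 grasp [633.4 -89.8  49.6] psi 84.0 w 64.9 F [-0.1  0.3 -1. ]
cur axes cm [ 0.02 -0.08  0.81]  after-roll axes cm [ 0.02 -0.08  0.81]  roll -0.1
```

Call:
{"op": "jog_arm", "data": {"rows": [[[0, 0, 0.25, 0, 5.6], [0, 0, 0.2, 0, 5.6], [0, 0, 0.12, 0, 5.6], [0, 0, 0.1, 0, 5.6], [0, 0, 0.08, 0, 5.6], [0, 0, 0, 0, 5.6], [0, 0, 0, 0, 5.6]]]}}

```text
t: 18.8
eef_pos: [633.1, -89.7, 197.6]
tool_rot: [0.743, 0.669, -0.0, 0.0]
ft_force: [-5.2, 2.0, 11.4]
gripper_width: 64.7
gripper_force: 67.8
```

Call:
{"op": "jog_arm", "data": {"rows": [[[0, 0, -0.08, 0, 5.6], [0, 0, 0, 0, 5.6]]]}}

```text
t: 19.05
eef_pos: [633.1, -89.7, 197.6]
tool_rot: [0.743, 0.669, -0.0, 0.0]
ft_force: [-4.8, 1.6, 6.7]
gripper_width: 64.8
gripper_force: 67.4
```

Call:
{"op": "jog_arm", "data": {"rows": [[[0, 0, -0.05, 0, 6.6], [0, 0, 0, 0, 6.9], [0, 0, 0, 0, 7.3], [0, 0, 0, 0, 7.8], [0, 0, 0, 0, 8.2], [0, 0, 0, 0, 8.2], [0, 0, -2, 0, 8.2], [0, 0, -4, 0, 8.2], [0, 0, -4, 0, 8.2], [0, 0, -2, 0, 8.5], [0, 0, 0, 0, 8.54]]]}}

```text
t: 20.42
eef_pos: [633.1, -89.7, 320.2]
tool_rot: [0.743, 0.669, 0.001, 0.002]
ft_force: [-0.5, 0.1, -0.4]
gripper_width: 85.5
gripper_force: 0.0
```

```bash
python3 plan.py 345.4 292.8 180 84.1
```

```text
t 20.43 grasp [633.8 -89.9 165.5] psi 84.0 w 85.5 F [-0.5  0.1 -0.4]
cur axes cm [ 35.04 -32.68  -1.62]  after-roll axes cm [ 35.1  -32.62  -1.45]  roll -0.1
```

Call:
{"op": "jog_arm", "data": {"rows": [[[2, -1.9, -1, 0, 8.54], [3.1, -2.88, -0.6, 0, 8.54], [3.1, -2.88, 0, 0, 8.54], [3.1, -2.88, 0, 0, 8.54], [3.1, -2.88, 0, 0, 8.54], [3.1, -2.88, 0, 0, 8.54], [3.1, -2.88, 0, 0, 8.54], [3.1, -2.88, 0, 0, 8.54], [3.1, -2.88, 0, 0, 8.54], [3.1, -2.88, 0, 0, 8.54], [3.1, -2.88, 0, 0, 8.54], [2.1, -1.9, 0, 0, 8.54]]]}}

```text
t: 21.92
eef_pos: [344.2, 294.5, 333.0]
tool_rot: [0.743, 0.669, -0.001, -0.0]
ft_force: [0.7, 0.8, -0.5]
gripper_width: 85.4
gripper_force: 0.0
```

```bash
python3 plan.py 345.4 292.8 28 84.1;  python3 - <<'E'
from h import *
S=optics.grab_frame("side");T=optics.grab_frame("top")
for nm,f in(("S",S),("T",T)):
  for n,xy,z in(("sugar_bowl_mid",(345,292),0),("low_cup_mid",(633,-89),13),("tall_cup_mid",(655,129),13),("wide_saucer",(655,129),8),("small_saucer",(633,-89),8)):
    for o in locate([f],n,xy,z)[:1]: print(nm,n,*o)
save(S,"s3.png",(230,130,390,390),2)
E
```

```text
t 21.93 grasp [344.1 294.5 178.3] psi 84.1 w 85.4 F [ 0.7  0.8 -0.5]
cur axes cm [-0.14  0.16 15.03]  after-roll axes cm [-0.15  0.15 15.03]  roll -0.0
S sugar_bowl_mid [345.8, 294.7] [0.99] [0.96]
S tall_cup_mid [650.5, 134.2] [1.0] [0.75]
S wide_saucer [647.7, 139.7] [0.52] [0.69]
S small_saucer [663.9, -67.0] [0.06] [0.44]
T sugar_bowl_mid [346.8, 287.9] [0.77] [0.56]
T low_cup_mid [630.2, -89.0] [0.98] [0.87]
T tall_cup_mid [652.6, 130.7] [0.91] [0.55]
T wide_saucer [652.0, 125.8] [0.71] [0.87]
T small_saucer [635.5, -89.0] [0.56] [0.69]
```

View pics/s3.png

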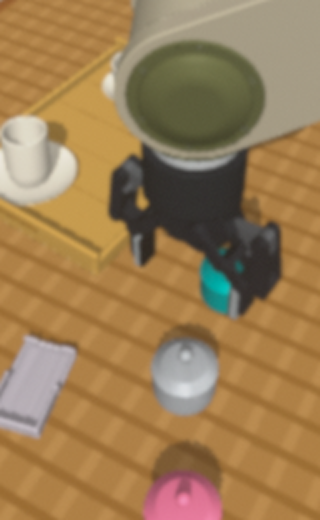

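The picture shows the grey bowl at about (322,318), under the open fingers. The turquoise and pink ones are clear on either side.

Call:
{"op": "jog_arm", "data": {"rows": [[[-0.1, 0.15, 2, 0, 8.54], [0, 0, 4, 0, 8.54], [0, 0, 4, 0, 8.54], [0, 0, 2.5, 0, 8.54], [0, 0, 1.5, 0, 8.54], [0, 0, 0.9, 0, 8.54], [0, 0, 0, 0, 8.54], [0, 0, 0, 0, 7], [0, 0, 0, 0, 6], [0, 0, 0, 0, 5.4], [0, 0, 0, 0, 5.3], [0, 0, 0, 0, 5.3]]]}}

```text
t: 24.02
eef_pos: [347.3, 292.4, 185.7]
tool_rot: [0.743, 0.669, 0.001, 0.0]
ft_force: [-1.4, -2.8, 9.9]
gripper_width: 61.6
gripper_force: 62.6
```

Call:
{"op": "jog_arm", "data": {"rows": [[[0, 0, -1, 0, 5.3], [0, 0, -2, 0, 5.3], [0, 0, -4, 0, 5.3], [0, 0, -4, 0, 5.3], [0, 0, -3, 0, 5.3], [0, 0, 0, 0, 5.3], [0, 0, 0, 0, 5.3]]]}}

```text
t: 24.9
eef_pos: [346.6, 292.2, 323.6]
tool_rot: [0.743, 0.669, -0.001, -0.0]
ft_force: [-0.9, -0.2, -3.6]
gripper_width: 61.0
gripper_force: 66.1
```

```bash
python3 plan.py 642.5 19 165 84.2; python3 - <<'E'
from h import *
S=optics.grab_frame("side");T=optics.grab_frame("top")
s=readout.get_state(); g=np.array(s["eef_pos"])-[0,0,154.7]
for nm,f in(("S",S),("T",T)):
  for n,xy,z in(("sugar_bowl_mid",g[:2],g[2]-28.5),("tall_cup_mid",(655,129),13),("wide_saucer",(655,129),8),("low_cup_mid",(633,-89),13),("small_saucer",(633,-89),8)):
    for o in locate([f],n,xy,z)[:1]: print(nm,n,*o)
# tray fit from top picture: rail outline
m=mask(T,"tray")
c=np.vstack(cv2.findContours(m[0].astype(np.uint8),0,2)[0]).reshape(-1,2)
print(m[1],np.round(cv2.minAreaRect(np.array([to_plane(T,p,24)[:2] for p in c],np.float32))[0],1),cv2.minAreaRect(np.array([to_plane(T,p,24)[:2] for p in c],np.float32))[1:])
E
```

```text
t 24.9 grasp [346.4 292.1 168.9] psi 84.0 w 61.0 F [-0.9 -0.2 -3.6]
cur axes cm [-24.06  32.3    0.37]  after-roll axes cm [-24.17  32.22   0.39]  roll -0.2
S sugar_bowl_mid [346.9, 302.2] [0.73] [0.85]
S tall_cup_mid [650.7, 133.3] [0.94] [0.89]
S wide_saucer [645.4, 139.0] [0.57] [0.76]
S low_cup_mid [663.5, -85.7] [0.13] [0.68]
T sugar_bowl_mid [350.6, 264.4] [0.1] [0.44]
T tall_cup_mid [651.8, 129.7] [0.99] [0.81]
T wide_saucer [651.6, 125.6] [0.66] [0.98]
T low_cup_mid [629.7, -90.7] [0.92] [0.91]
T small_saucer [623.0, -89.0] [0.34] [0.73]
0.71 [603.   22.5] ((363.858642578125, 253.82420349121094), 83.55113220214844)
```

Call:
{"op": "jog_arm", "data": {"rows": [[[-1.5, 2, 0, 0, 5.3], [-2.1, 2.8, 0, 0, 5.3], [-2.1, 2.8, 0, 0, 5.3], [-2.1, 2.8, 0, 0, 5.3], [-2.1, 2.8, 0, 0, 5.3], [-2.1, 2.8, 0, 0, 5.3], [-2.1, 2.8, 0, 0, 5.3], [-2.1, 2.8, 0, 0, 5.3], [-2.1, 2.8, 0, 0, 5.3], [-2.1, 2.8, 0, 0, 5.3], [-2.1, 2.8, 0, 0, 5.3], [-1.7, 2.3, 0, 0, 5.3]]]}}

```text
t: 27.05
eef_pos: [643.7, 16.8, 324.2]
tool_rot: [0.743, 0.669, -0.0, -0.0]
ft_force: [0.6, 0.3, -2.9]
gripper_width: 61.1
gripper_force: 66.1
```

Call:
{"op": "jog_arm", "data": {"rows": [[[0, 0, 1, 0, 5.3], [0, 0, 3, 0, 5.3], [0, 0, 3, 0, 5.3], [0, 0, 2, 0, 5.3], [0, 0, 1, 0, 5.3], [0, 0, 0, 0, 5.3], [0, 0, 0, 0, 5.3]]]}}

```text
t: 27.92
eef_pos: [643.1, 18.0, 225.5]
tool_rot: [0.743, 0.669, 0.0, 0.001]
ft_force: [0.1, -0.2, -2.1]
gripper_width: 61.1
gripper_force: 66.2
```

```bash
python3 plan.py 643 18 40 84.2; python3 - <<'E'
from h import *
S=optics.grab_frame("side")
s=readout.get_state(); g=np.array(s["eef_pos"])-[0,0,154.7]
for n,xy,z in(("sugar_bowl_mid",g[:2],g[2]-30),("low_cup_mid",(632,-89),13),("small_saucer",(633,-89),8)):
    for o in locate([S],n,xy,z)[:1]: print(n,*o)
save(S,"s4.png",(230,120,370,240),4)
E
```

```text
t 27.93 grasp [643.3  17.9  70.8] psi 84.0 w 61.1 F [ 0.1 -0.2 -2.1]
cur axes cm [ 0.   -0.03  3.08]  after-roll axes cm [ 0.   -0.03  3.08]  roll -0.2
sugar_bowl_mid [645.8, 21.6] [0.72] [0.56]
low_cup_mid [620.8, -89.8] [0.68] [0.83]
small_saucer [608.9, -76.6] [0.28] [0.68]
```

View pics/s4.png

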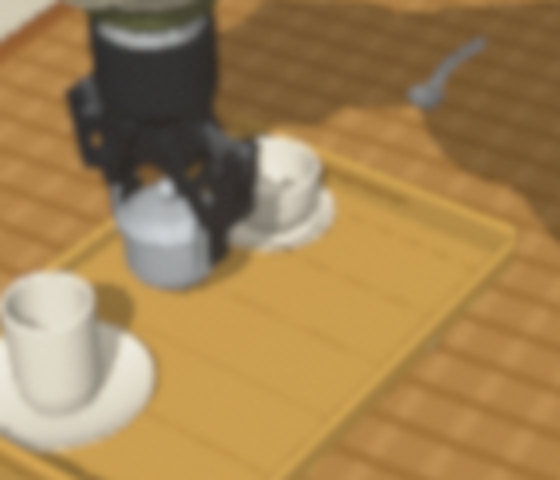

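The picture shows the bowl held over the tray between the saucers, with both cups standing in theirs.

Call:
{"op": "jog_arm", "data": {"rows": [[[0, 0, 1, 0, 5.3], [0, 0, 1, 0, 5.3], [0, 0, 0.6, 0, 5.3], [0, 0, 0.2, 0, 5.3], [0, 0, 0, 0, 5.3], [0, 0, 0, 0, 5.3]]]}}

```text
t: 28.88
eef_pos: [643.0, 17.9, 196.8]
tool_rot: [0.743, 0.669, 0.0, 0.0]
ft_force: [0.2, 0.6, -2.3]
gripper_width: 60.9
gripper_force: 66.2
```

Call:
{"op": "jog_arm", "data": {"rows": [[[0, 0, 0.15, 0, 5.3], [0, 0, 0.1, 0, 5.3], [0, 0, 0.06, 0, 5.3], [0, 0, 0, 0, 5.3]]]}}

```text
t: 29.38
eef_pos: [642.9, 17.9, 193.8]
tool_rot: [0.743, 0.669, 0.0, 0.0]
ft_force: [-3.9, 0.1, 2.8]
gripper_width: 61.2
gripper_force: 66.7
```

Contact made. I release it.

Call:
{"op": "jog_arm", "data": {"rows": [[[0, 0, 0, 0, 6.3], [0, 0, 0, 0, 6.6], [0, 0, 0, 0, 7], [0, 0, 0, 0, 7.6], [0, 0, 0, 0, 8], [0, 0, 0, 0, 8], [0, 0, -2, 0, 8], [0, 0, -4, 0, 8], [0, 0, -4, 0, 8], [0, 0, -3, 0, 8.5], [0, 0, 0, 0, 8.54]]]}}

```text
t: 30.75
eef_pos: [643.0, 17.9, 327.4]
tool_rot: [0.743, 0.669, 0.002, 0.002]
ft_force: [0.2, 0.4, -1.4]
gripper_width: 85.5
gripper_force: 0.0
```

```bash
python3 plan.py 478 362.5 100 101.8
```

```text
t 30.75 grasp [644.   17.7 172.7] psi 84.0 w 85.5 F [ 0.2  0.4 -1.4]
cur axes cm [ 32.55 -20.16   7.13]  after-roll axes cm [37.14 -9.2   7.27]  roll -17.8
```

Call:
{"op": "jog_arm", "data": {"rows": [[[0, 0, 0, -9, 8.54], [0, 0, 0, -8.8, 8.54], [2.6, -0.64, 0, 0, 8.54], [4, -0.99, 0, 0, 8.54], [4, -0.99, 0, 0, 8.54], [4, -0.99, 0, 0, 8.54], [4, -0.99, 0, 0, 8.54], [4, -0.99, 0, 0, 8.54], [4, -0.99, 0, 0, 8.54], [4, -0.99, 0, 0, 8.54], [4, -0.99, 0, 0, 8.54], [2.5, -0.64, 0, 0, 8.54]]]}}

```text
t: 32.25
eef_pos: [475.9, 363.7, 323.0]
tool_rot: [0.63, 0.776, -0.0, -0.0]
ft_force: [0.5, -0.7, -0.1]
gripper_width: 85.6
gripper_force: 0.0
```

```bash
cat >> h.py <<'E'
def posefit(f,P,msk,q0):
    """x,y,yaw of shape P from a mask, by IoU of filled hull against mask (supersampled)"""
    from scipy.optimize import minimize
    k=4; big=cv2.resize(msk.astype(np.uint8),None,fx=k,fy=k,interpolation=0)
    def c(q):
        a=q[2]; R=np.array([[np.cos(a),-np.sin(a),0],[np.sin(a),np.cos(a),0],[0,0,1]])
        im=np.zeros_like(big); cv2.fillConvexPoly(im,np.round((hullpts(f,P@R.T+[q[0],q[1],0])+.5)*k).astype(np.int32),1)
        return 1-(im&big).sum()/(im|big).sum()
    r=minimize(c,q0,method="Nelder-Mead",options=dict(initial_simplex=np.array(q0)+np.array([[0,0,0],[8,0,0],[0,8,0],[0,0,.15]])))
    return np.round([*r.x[:2],np.degrees(r.x[2])],1),round(1-r.fun,3)
E
python3 plan.py 478 362.5 20 101.8; python3 - <<'E'
from h import *
S=optics.grab_frame("side");T=optics.grab_frame("top")
P=np.r_[box(56,92,0,7),np.array([[x,y,16] for x in(-28,28) for y in(0,46)]),np.array([[x,-46,16] for x in(-28,28)])]
for nm,f in(("S",S),("T",T)):
    for n,xy,z in(("sugar_bowl_mid",(643,18),8),("low_cup_mid",(633,-89),13),("small_saucer",(633,-89),8)):
        for o in locate([f],n,xy,z)[:1]: print(nm,n,*o)
    m=mask(f,"spoon_rest_mid")
    if m: print(nm,m[1],posefit(f,P,m[0],[478,362.5,.2]))
m=mask(T,"spoon_grip"); print(m and m[1:])
if m:
    c=np.argwhere(m[0])[:,::-1]; w=np.array([to_plane(T,p,8)[:2] for p in c]);u,s_,v=np.linalg.svd(w-w.mean(0));print(w.mean(0),v[0],w.min(0),w.max(0))
E
```

```text
t 32.25 grasp [475.7 363.6 168.3] psi 101.9 w 85.6 F [ 0.5 -0.7 -0.1]
cur axes cm [-0.15  0.22 14.83]  after-roll axes cm [-0.16  0.2  14.83]  roll 0.1
S 0.61 (array([477.7, 363.6,  11.2]), np.float64(0.948))
T sugar_bowl_mid [640.8, 18.0] [0.99] [0.69]
T low_cup_mid [630.4, -89.0] [0.95] [0.67]
T small_saucer [626.1, -88.5] [0.42] [0.68]
T 0.67 (array([479.2, 356.4,  12.4]), np.float64(0.811))
(0.81, array([454.96057348, 157.74193548]))
[ 608.99550465 -330.85003316] [ 0.00742938 -0.9999724 ] [ 595.4207642  -401.45867931] [ 621.8124868  -283.84229565]
```

Call:
{"op": "jog_arm", "data": {"rows": [[[-0.1, 0.2, 2, 0, 8.54], [0, 0, 4, 0, 8.54], [0, 0, 4, 0, 8.54], [0, 0, 2.5, 0, 8.54], [0, 0, 1.2, 0, 8.54], [0, 0, 0.6, 0, 8.54], [0, 0, 0, 0, 8.54], [0, 0, 0, 0, 8.54]]]}}

```text
t: 33.8
eef_pos: [479.4, 361.8, 181.3]
tool_rot: [0.631, 0.776, 0.001, 0.0]
ft_force: [0.1, -0.4, 0.4]
gripper_width: 85.4
gripper_force: 0.0
```

```bash
python3 plan.py 478 363 16.5 101.7
```

```text
t 33.8 grasp [479.6 361.9  26.6] psi 101.8 w 85.4 F [ 0.1 -0.4  0.4]
cur axes cm [ 0.14 -0.14  1.01]  after-roll axes cm [ 0.14 -0.13  1.01]  roll 0.1
```

Call:
{"op": "jog_arm", "data": {"rows": [[[0.1, -0.1, 0.6, 0, 8.54], [0, 0, 0.35, 0, 8.54], [0, 0, 0, 0, 7.2], [0, 0, 0, 0, 6.2], [0, 0, 0, 0, 5.5], [0, 0, 0, 0, 5], [0, 0, 0, 0, 4.8], [0, 0, 0, 0, 4.8]]]}}

```text
t: 34.8
eef_pos: [478.2, 362.5, 171.6]
tool_rot: [0.631, 0.776, 0.0, 0.0]
ft_force: [-0.3, -1.3, 5.4]
gripper_width: 54.3
gripper_force: 63.8
```

Call:
{"op": "jog_arm", "data": {"rows": [[[0, 0, -1, 0, 4.8], [0, 0, -2, 0, 4.8], [0, 0, -4, 0, 4.8], [0, 0, -4, 0, 4.8], [0, 0, -1, 9, 4.8], [0, 0, 0, 8.6, 4.8], [0, 0, 0, 0, 4.8]]]}}

```text
t: 35.67
eef_pos: [477.9, 362.4, 291.2]
tool_rot: [0.742, 0.671, -0.0, -0.0]
ft_force: [0.3, 0.3, -1.0]
gripper_width: 54.3
gripper_force: 63.7
```

```bash
python3 plan.py 549.5 27.6 - 84.2
```

```text
t 35.67 grasp [477.9 362.4 136.5] psi 84.3 w 54.3 F [ 0.3  0.3 -1. ]
cur axes cm [-32.59  10.47  -0.  ]  after-roll axes cm [-32.58  10.51   0.  ]  roll 0.1
```

Call:
{"op": "jog_arm", "data": {"rows": [[[-2.2, 0.7, 0, 0, 4.8], [-3.2, 1.03, 0, 0, 4.8], [-3.2, 1.03, 0, 0, 4.8], [-3.2, 1.03, 0, 0, 4.8], [-3.2, 1.03, 0, 0, 4.8], [-3.2, 1.03, 0, 0, 4.8], [-3.2, 1.03, 0, 0, 4.8], [-3.2, 1.03, 0, 0, 4.8], [-3.2, 1.03, 0, 0, 4.8], [-2.7, 0.9, 0, 0, 4.8], [-2.1, 0.7, 0, 0, 4.8], [0, 0, 0, 0, 4.8]]]}}

```text
t: 37.17
eef_pos: [550.0, 26.4, 290.8]
tool_rot: [0.742, 0.671, -0.0, -0.0]
ft_force: [-0.4, 0.4, -1.9]
gripper_width: 54.4
gripper_force: 63.7
```

```bash
python3 plan.py 549.5 27.6 26 84.2; python3 - <<'E'
from h import *
S=optics.grab_frame("side")
P=np.r_[box(56,92,0,7),np.array([[x,y,16] for x in(-28,28) for y in(0,46)]),np.array([[x,-46,16] for x in(-28,28)])]
g=np.array(readout.get_state()["eef_pos"])-[0,0,154.7]
m=mask(S,"spoon_rest_mid")
if m: print(m[1],posefit(S,P+[0,0,g[2]-17],m[0],[549,28,-.1]))
for o in locate([S],"sugar_bowl_mid",(643,18),8): print(o)
save(S,"s5.png",(200,110,380,260),4)
E
```

```text
t 37.17 grasp [550.   26.4 136.1] psi 84.2 w 54.4 F [-0.4  0.4 -1.9]
cur axes cm [ 0.12 -0.06 11.01]  after-roll axes cm [ 0.12 -0.06 11.01]  roll 0.0
0.95 (array([549.4,  29.3,  -2.8]), np.float64(0.635))
([643.1, 19.2], [0.9], [0.78])
([643.1, 19.2], [0.9], [0.78])
```

View pics/s5.png

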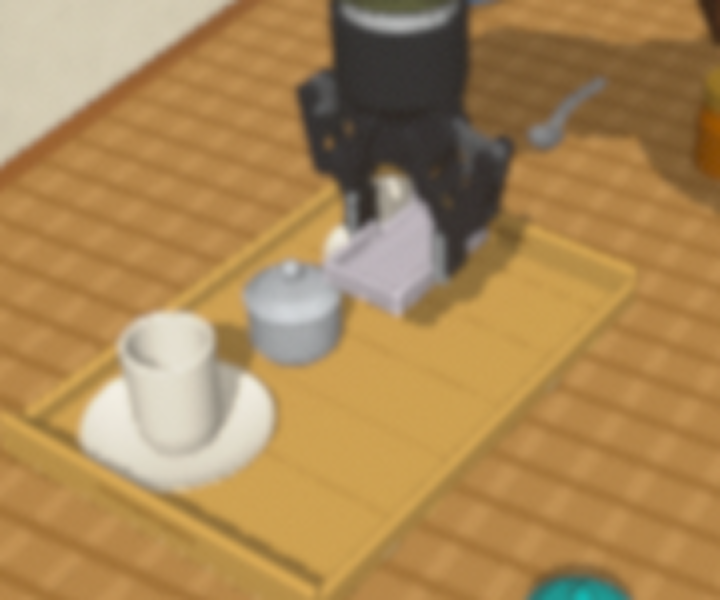

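The picture shows the rest level in the grip, its tall walls towards the tall cup. I lower it.

Call:
{"op": "jog_arm", "data": {"rows": [[[0.1, -0.05, 1, 0, 4.8], [0, 0, 3, 0, 4.8], [0, 0, 3, 0, 4.8], [0, 0, 2, 0, 4.8], [0, 0, 1, 0, 4.8], [0, 0, 0.4, 0, 4.8], [0, 0, 0.2, 0, 4.8], [0, 0, 0, 0, 4.8], [0, 0, 0, 0, 4.8]]]}}

```text
t: 38.45
eef_pos: [549.6, 28.5, 185.3]
tool_rot: [0.742, 0.67, 0.0, 0.0]
ft_force: [-0.1, -0.0, -0.1]
gripper_width: 54.4
gripper_force: 63.7
```

```bash
python3 plan.py 549.5 27.6 25 84.2
```

```text
t 38.45 grasp [549.7  28.4  30.6] psi 84.2 w 54.4 F [-0.1 -0.  -0.1]
cur axes cm [-0.09 -0.01  0.56]  after-roll axes cm [-0.09 -0.01  0.56]  roll -0.0
```

Call:
{"op": "jog_arm", "data": {"rows": [[[-0.1, 0, 0.2, 0, 4.8], [0, 0, 0.15, 0, 4.8], [0, 0, 0.1, 0, 4.8], [0, 0, 0.1, 0, 4.8], [0, 0, 0, 0, 4.8]]]}}

```text
t: 39.08
eef_pos: [549.4, 27.5, 179.6]
tool_rot: [0.742, 0.67, -0.0, 0.0]
ft_force: [-2.0, -0.7, 2.6]
gripper_width: 54.0
gripper_force: 64.0
```

Call:
{"op": "jog_arm", "data": {"rows": [[[0, 0, 0, 0, 5.7], [0, 0, 0, 0, 6], [0, 0, 0, 0, 6.4], [0, 0, 0, 0, 6.8], [0, 0, 0, 0, 6.8], [0, 0, -2, 0, 6.8], [0, 0, -4, 0, 6.8], [0, 0, -4, 0, 6.8], [0, 0, -4, 0, 6.8], [0, 0, 0, 0, 6.8]]]}}

```text
t: 40.33
eef_pos: [549.7, 27.5, 322.2]
tool_rot: [0.742, 0.67, 0.002, 0.002]
ft_force: [-0.8, -0.3, 0.2]
gripper_width: 68.3
gripper_force: 0.0
```

```bash
python3 plan.py 609 -338 120 90.5; python3 - <<'E'
from h import *
S=optics.grab_frame("side");T=optics.grab_frame("top")
P=np.r_[box(56,92,0,7),np.array([[x,y,16] for x in(-28,28) for y in(0,46)]),np.array([[x,-46,16] for x in(-28,28)])]
for nm,f in(("S",S),("T",T)):
    m=mask(f,"spoon_rest_mid")
    if m: print(nm,m[1],posefit(f,P+[0,0,8],m[0],[549,28,-.1]))
    for d in models.pinpoint(f,"spoon_grip"): print(nm,d["confidence"],np.round(to_plane(f,d["uv"],15),1))
    for d in models.outline_of(f,"spoon_grip"):
        c=np.argwhere(d["region"])[:,::-1]; w=np.array([to_plane(f,p,8)[:2] for p in c]); print(nm,d["confidence"],w.mean(0).round(1),w.min(0).round(1),w.max(0).round(1))
E
```

```text
t 40.33 grasp [550.6  27.3 167.5] psi 84.2 w 68.3 F [-0.8 -0.3  0.2]
cur axes cm [-35.75   9.48   4.82]  after-roll axes cm [-36.58   5.52   4.75]  roll -6.3
S 0.8 (array([546.9,  29.8,  -5.1]), np.float64(0.885))
S 0.47 [ 614.8 -329.1   15. ]
S 0.61 [ 609.3 -317.1] [ 595.5 -386.4] [ 623.  -275.3]
T 0.58 (array([534.6,  29.1,   2.7]), np.float64(0.237))
T 0.58 [ 609.8 -332.7] [ 598.1 -401.5] [ 621.8 -286.5]
```

Call:
{"op": "jog_arm", "data": {"rows": [[[0, 0, 0, -5.1, 6.8], [-2.5, 0.43, 0, 0, 6], [-3.6, 0.62, 0, 0, 5], [-3.6, 0.62, 0, 0, 5], [-3.6, 0.62, 0, 0, 5], [-3.6, 0.62, 0, 0, 5], [-3.6, 0.62, 0, 0, 5], [-3.6, 0.62, 0, 0, 5], [-3.6, 0.62, 0, 0, 5], [-3.6, 0.62, 0, 0, 5], [-3.6, 0.62, 0, 0, 5], [-1.55, 0.27, 0, 0, 5]]]}}

```text
t: 42.22
eef_pos: [607.5, -339.7, 318.4]
tool_rot: [0.712, 0.702, -0.0, -0.0]
ft_force: [0.4, -0.3, 0.2]
gripper_width: 50.0
gripper_force: 0.0
```

Call:
{"op": "jog_arm", "data": {"rows": [[[0, 0, 3, 0, 5], [0, 0, 4, 0, 5], [0, 0, 3, 0, 5], [0, 0, 0, 0, 5], [0, 0, 0, 0, 5]]]}}

```text
t: 42.85
eef_pos: [608.0, -338.0, 220.8]
tool_rot: [0.711, 0.703, 0.0, 0.001]
ft_force: [-0.2, 0.4, 0.2]
gripper_width: 50.0
gripper_force: 0.0
```

```bash
python3 plan.py 609 -338 23 89.3; python3 - <<'E'
from h import *
S=optics.grab_frame("side");T=optics.grab_frame("top")
P=np.r_[box(56,92,0,7),np.array([[x,y,16] for x in(-28,28) for y in(0,46)]),np.array([[x,-46,16] for x in(-28,28)])]
for nm,f in(("S",S),("T",T)):
    m=mask(f,"spoon_rest_mid")
    if m: print(nm,m[1],posefit(f,P+[0,0,8],m[0],[549,28,-.1]))
    for o in locate([f],"sugar_bowl_mid",(643,19),8)[:1]: print(o)
a=cv2.resize(S["image"][90:170,300:400],(500,400),interpolation=3)
b=cv2.resize(T["image"][110:220,240:400],(582,400),interpolation=3)
im=np.zeros((600,800,3),np.uint8); im[:300,:375]=cv2.resize(a,(375,300)); im[300:600,:436]=cv2.resize(b,(436,300)); 
im[300:600,436:800]=cv2.resize(T["image"][130:190,420:493],(364,300),interpolation=3)
cv2.imwrite("pics/c5.png",im[:,:,::-1])
E
```

```text
t 42.85 grasp [ 608.2 -338.2   66.1] psi 89.3 w 50.0 F [-0.2  0.4  0.2]
cur axes cm [0.02 0.07 4.31]  after-roll axes cm [0.02 0.07 4.31]  roll -0.0
S 0.69 (array([547.2,  29.8,  -6. ]), np.float64(0.881))
([643.0, 19.0], [0.95], [0.88])
T 0.82 (array([547.1,  27. ,  -6.3]), np.float64(0.931))
([640.2, 18.9], [1.0], [0.58])
```

View pics/c5.png

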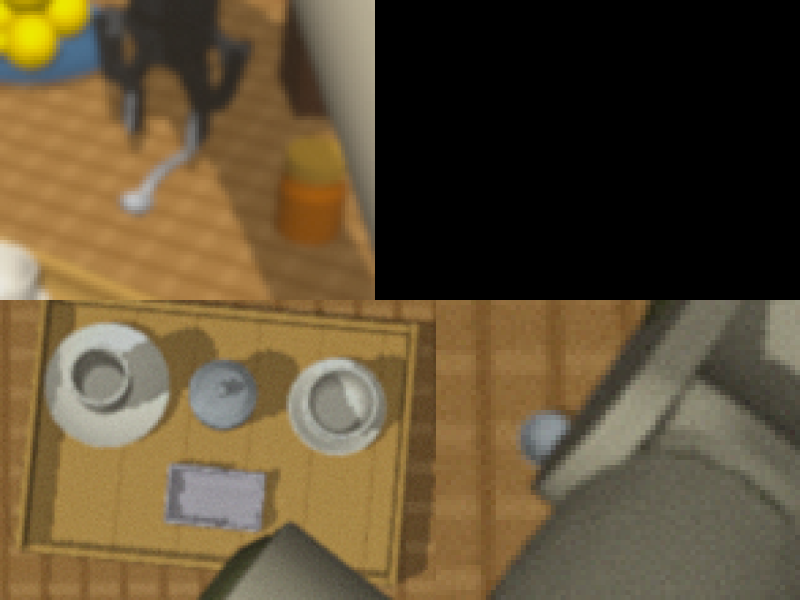

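The crops show both cups in their saucers, the bowl between them and the rest parallel to the near edge. The gripper is above the spoon's handle, so I go down on it.

Call:
{"op": "jog_arm", "data": {"rows": [[[0, 0.08, 1.5, 0, 5], [0, 0, 1.5, 0, 5], [0, 0, 0.9, 0, 5], [0, 0, 0.4, 0, 5], [0, 0, 0, 0, 4], [0, 0, 0, 0, 3]]]}}

```text
t: 43.9
eef_pos: [608.6, -337.9, 176.9]
tool_rot: [0.711, 0.703, 0.0, 0.0]
ft_force: [0.4, 0.7, 0.1]
gripper_width: 30.0
gripper_force: 0.0
```

```bash
python3 plan.py 609 -338 23 89.3; python3 - <<'E'
from h import *
S=optics.grab_frame("side");save(S,"s6.png",(310,90,390,160),6)
E
```

```text
t 43.9 grasp [ 608.7 -337.9   22.2] psi 89.3 w 30.0 F [0.4 0.7 0.1]
cur axes cm [-0.01  0.03 -0.08]  after-roll axes cm [-0.01  0.03 -0.08]  roll -0.0
```

View pics/s6.png

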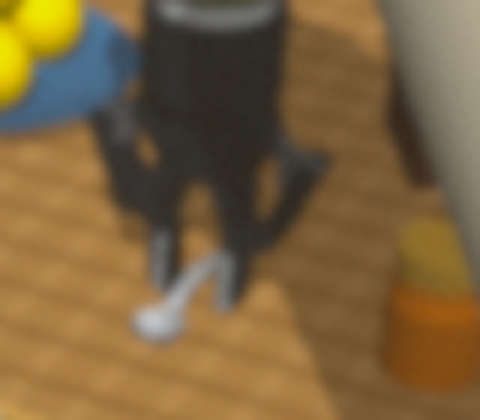

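The crop shows the handle running between the fingertips. I close and lift.

Call:
{"op": "jog_arm", "data": {"rows": [[[0, 0, 0, 0, 1.8], [0, 0, 0, 0, 0.8], [0, 0, 0, 0, 0.3], [0, 0, 0, 0, 0.3], [0, 0, 0, 0, 0.3], [0, 0, 0, 0, 0.3]]]}}

```text
t: 44.7
eef_pos: [608.5, -337.8, 176.6]
tool_rot: [0.711, 0.703, -0.0, 0.0]
ft_force: [-0.6, -0.0, 3.3]
gripper_width: 6.7
gripper_force: 58.7
```

Call:
{"op": "jog_arm", "data": {"rows": [[[0, 0, -0.6, 0, 0.3], [0, 0, -2, 0, 0.3], [0, 0, -4, 0, 0.3], [0, 0, -4, 0, 0.3], [0, 0, -2, 4.8, 0.3], [0, 0, 0, 0, 0.3], [0, 0, 0, 0, 0.3]]]}}

```text
t: 45.58
eef_pos: [608.3, -337.7, 301.6]
tool_rot: [0.74, 0.673, -0.0, -0.001]
ft_force: [-0.4, -0.1, -0.7]
gripper_width: 7.2
gripper_force: 58.5
```

```bash
python3 plan.py 551.3 7.5 - 84.2; python3 - <<'E'
from h import *
S=optics.grab_frame("side");save(S,"s7.png",(290,60,400,150),5)
g=np.array(readout.get_state()["eef_pos"])-[0,0,154.7]
for d in models.pinpoint(S,"spoon_grip"): print(d["confidence"],d["uv"],"expected",proj(S,g-[0,0,7.5]))
for d in models.outline_of(S,"spoon_grip"):
    c=np.argwhere(d["region"])[:,::-1]; print(d["confidence"],c.min(0),c.max(0),c.mean(0))
E
```

```text
t 45.58 grasp [ 608.2 -337.5  146.9] psi 84.6 w 7.2 F [-0.4 -0.1 -0.7]
cur axes cm [33.81 -8.92  0.04]  after-roll axes cm [33.75 -9.14  0.  ]  roll 0.4
0.52 [346.3, 99.3] expected [[344.89477578 100.7233725 ]]
0.39 [334  97] [354 111] [339.5915493 106.6056338]
0.18 [220 201] [267 232] [244.6004902  218.87254902]
```

View pics/s7.png

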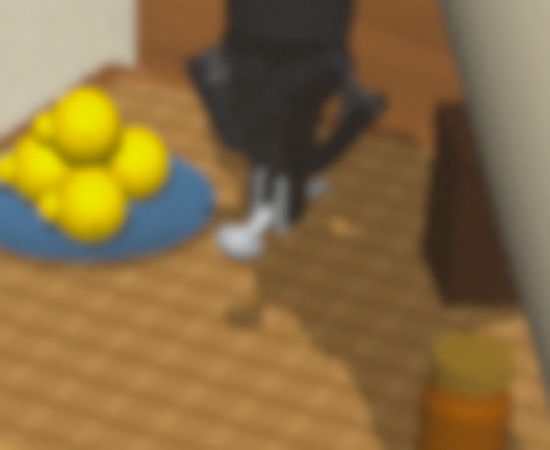

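```bash
python3 plan.py 547.6 9.6 - 84.2; python3 - <<'E'
from h import *
S=optics.grab_frame("side")
g=np.array(readout.get_state()["eef_pos"])-[0,0,154.7]
a=np.radians(84.4);u=np.array([np.cos(a),np.sin(a),0])
for d in(-8,-4,0,4,8): print(d,proj(S,[g+u*(40+d)-[0,0,17],g+u*(d-70)-[0,0,20]]).round(1).tolist())
E
```

```text
t 45.73 grasp [ 608.2 -337.5  146.5] psi 84.5 w 6.4 F [ 0.   0.2 -1.1]
cur axes cm [33.98 -9.34  0.05]  after-roll axes cm [33.92 -9.54  0.  ]  roll 0.3
-8 [[339.2, 107.5], [357.2, 95.2]]
-4 [[338.5, 108.0], [356.6, 95.6]]
0 [[337.8, 108.5], [356.0, 96.1]]
4 [[337.1, 109.0], [355.3, 96.5]]
8 [[336.4, 109.5], [354.7, 97.0]]
```

Call:
{"op": "jog_arm", "data": {"rows": [[[0, 0, 0, 0.3, 0.3], [2.4, -0.67, 0, 0, 0.3], [3.4, -0.95, 0, 0, 0.3], [3.4, -0.95, 0, 0, 0.3], [3.4, -0.95, 0, 0, 0.3], [3.4, -0.95, 0, 0, 0.3], [3.4, -0.95, 0, 0, 0.3], [3.4, -0.95, 0, 0, 0.3], [3.4, -0.95, 0, 0, 0.3], [3.4, -0.95, 0, 0, 0.3], [2.3, -0.67, 0, 0, 0.3], [2, -0.61, 0, 0, 0.3]]]}}

```text
t: 47.28
eef_pos: [547.6, 10.1, 302.4]
tool_rot: [0.742, 0.671, 0.0, 0.0]
ft_force: [0.2, -0.1, -0.3]
gripper_width: 6.5
gripper_force: 58.6
```

Call:
{"op": "jog_arm", "data": {"rows": [[[0, 0, 2, 0, 0.3], [0, 0, 3, 0, 0.3], [0, 0, 2.5, 0, 0.3], [0, 0, 1, 0, 0.3], [0, 0, 0, 0, 0.3], [0, 0, 0, 0, 0.3]]]}}

```text
t: 48.02
eef_pos: [548.1, 9.1, 218.4]
tool_rot: [0.742, 0.67, 0.001, 0.001]
ft_force: [-0.0, 0.1, 0.1]
gripper_width: 6.9
gripper_force: 58.6
```

```bash
python3 plan.py 547.6 9.6 34 84.2; python3 - <<'E'
from h import *
S=optics.grab_frame("side");save(S,"s8.png",(240,150,360,250),5)
g=np.array(readout.get_state()["eef_pos"])-[0,0,154.7]
a=np.radians(84.2);u=np.array([np.cos(a),np.sin(a),0])
print("bowl exp (crop px)",(proj(S,g+u*40-[0,0,17])-[240,150])*5,"rest corners",((proj(S,box(56,92,0,16)@Rotation.from_euler('z',-5.8,degrees=True).as_matrix().T+[549.4,27.5,8])-[240,150])*5).round().tolist())
E
```

```text
t 48.02 grasp [548.3   9.1  63.7] psi 84.2 w 6.9 F [-0.   0.1  0.1]
cur axes cm [ 0.05 -0.08  2.97]  after-roll axes cm [ 0.05 -0.08  2.97]  roll -0.0
bowl exp (crop px) [[280.6270728  258.37923666]] rest corners [[402.0, 264.0], [403.0, 242.0], [299.0, 364.0], [298.0, 341.0], [317.0, 225.0], [317.0, 202.0], [211.0, 320.0], [209.0, 297.0]]
```

View pics/s8.png

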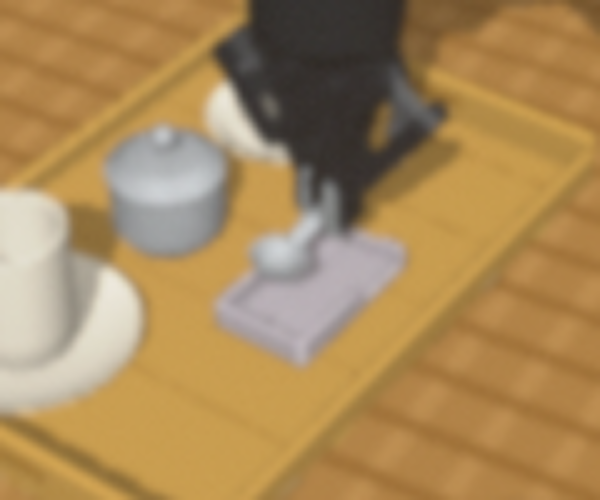

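The crop shows the spoon bowl at about (297,201) and the rest's corner at about (300,222), both within a pixel of prediction. I lower it.

Call:
{"op": "jog_arm", "data": {"rows": [[[0, -0.05, 1, 0, 0.3], [0, 0, 1, 0, 0.3], [0, 0, 0.4, 0, 0.3], [0, 0, 0.2, 0, 0.3], [0, 0, 0.1, 0, 0.3], [0, 0, 0, 0, 0.3], [0, 0, 0, 0, 0.3]]]}}

```text
t: 48.95
eef_pos: [547.3, 9.2, 190.6]
tool_rot: [0.742, 0.67, 0.0, 0.0]
ft_force: [-1.0, -0.2, -0.5]
gripper_width: 6.6
gripper_force: 58.6
```

Call:
{"op": "jog_arm", "data": {"rows": [[[0, 0, 0.1, 0, 0.3], [0, 0, 0.05, 0, 0.3], [0, 0, 0.05, 0, 0.3], [0, 0, 0, 0, 0.3]]]}}

```text
t: 49.45
eef_pos: [547.3, 9.2, 188.5]
tool_rot: [0.742, 0.67, 0.0, 0.0]
ft_force: [-0.7, -0.1, 2.1]
gripper_width: 6.5
gripper_force: 58.9
```

Contact made. I open slightly and withdraw.

Call:
{"op": "jog_arm", "data": {"rows": [[[0, 0, 0, 0, 0.9], [0, 0, 0, 0, 1.3], [0, 0, 0, 0, 1.7], [0, 0, 0, 0, 1.8], [0, 0, 0, 0, 1.8], [0, 0, -0.5, 0, 1.8], [0, 0, -1.5, 0, 1.8], [0, 0, -3, 0, 1.8], [0, 0, -5, 0, 1.8], [0, 0, -5, 0, 1.8], [0, 0, 0, 0, 1.8]]]}}

```text
t: 50.82
eef_pos: [547.5, 9.2, 343.2]
tool_rot: [0.742, 0.67, 0.003, 0.003]
ft_force: [-1.0, -0.9, -0.4]
gripper_width: 17.9
gripper_force: 0.0
```

Call:
{"op": "jog_arm", "data": {"rows": [[[-3, -3, -1, 0, 1.8], [-4, -3, 0, 0, 1.8], [-5, -3, 0, 0, 1.8], [-5, -3, 0, 0, 1.8], [-5, -3, 0, 0, 1.8], [-5, -2, 0, 0, 1.8], [0, 0, 0, 0, 1.8]]]}}

```text
t: 51.7
eef_pos: [349.3, -244.5, 348.4]
tool_rot: [0.744, 0.669, -0.0, -0.0]
ft_force: [-0.3, 0.1, 0.4]
gripper_width: 18.4
gripper_force: 0.0
```

```bash
python3 - <<'E'
from h import *
S=optics.grab_frame("side");T=optics.grab_frame("top")
a=cv2.resize(T["image"][105:225,240:405],(770,560),interpolation=3)[:, :400*770//770]
im=np.zeros((600,800,3),np.uint8)
im[:300,:412]=cv2.resize(T["image"][105:225,240:405],(412,300),interpolation=3)
im[300:600,:360]=cv2.resize(S["image"][150:250,240:360],(360,300),interpolation=3)
im[300:600,400:800]=cv2.resize(T["image"][165:210,290:350],(400,300),interpolation=3)
cv2.imwrite("pics/c6.png",im[:,:,::-1])
for nm,f in(("S",S),("T",T)):
  for n,xy,z in(("wide_saucer",(655,129),8),("tall_cup_mid",(655,129),13),("small_saucer",(633,-89),8),("low_cup_mid",(632,-89),13),("sugar_bowl_mid",(643,18),8)):
    for o in locate([f],n,xy,z)[:1]: print(nm,n,*o)
E
```

```text
S tall_cup_mid [652.0, 132.1] [0.98] [0.81]
S small_saucer [627.7, -82.8] [0.37] [0.63]
S low_cup_mid [629.9, -86.9] [0.96] [0.6]
S sugar_bowl_mid [642.1, 18.7] [0.92] [0.97]
T wide_saucer [653.3, 125.1] [0.66] [0.87]
T tall_cup_mid [651.8, 130.6] [0.93] [0.79]
T small_saucer [622.1, -89.1] [0.3] [0.9]
T low_cup_mid [629.4, -89.0] [0.9] [0.9]
T sugar_bowl_mid [640.6, 17.9] [0.96] [0.89]
```

View pics/c6.png

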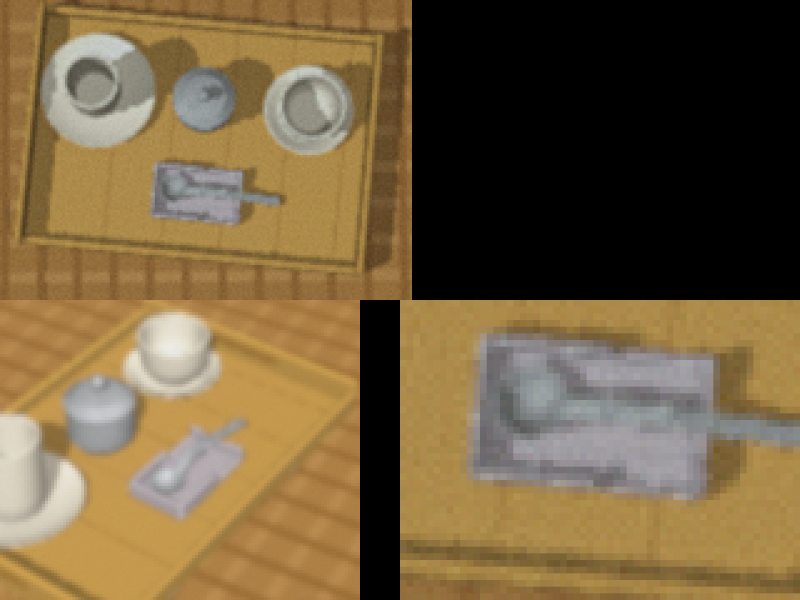

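The crops show the spoon bowl in the hollow at about (310,180) in the top picture, and its handle out over the notched end. The cups, sugar bowl and rest all stand as asked and the arm is clear.

```bash
python3 -c "
from rig import job; print(job.finish_job())"
```

```text
the job is handed in; nothing more can be done
None
```

The tray is laid as asked and the job is handed in, at about 52 s on the robot's clock: both cups are in their saucers, the steel sugar bowl is midway between them, and the spoon lies in the rest with its handle over the notched end.

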